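# Load the indexing head and hold its lever at the fourth click

### The job

Lift the taper arbor with the round wooden blank out of the rack, set it upright in the socket of the indexing head until its collar sits down on the rotor, and let go of it; the arbor with the square blank stays in the rack and everything else on the bench stays where it is. Then take the head's spring-loaded lever by its upright handle and advance it counter-clockwise exactly four clicks from rest, without going on to a fifth. Finish with the hand still holding the handle at the fourth click: the lever springs back if it is let go.

Things in the scene. Friction and masses are not known exactly. Their poses are not given: they have to be found in the camera images.
- head_base: Indexing head, fixed to the bench: square grey cast base 130x130x40 mm, on it a steel rotor 100 mm across (small upright pins round its rim) with the socket in its middle and the lever. A small detent housing, to 66 mm high and 100 mm out, stands on the +x side. Origin: centre of the underside, on the rotor's axis; z up. Place and yaw vary.
- socket_rim (a point): Centre of the mouth of the rotor's socket, 64 mm above the bench: a round straight through hole 29 mm in diameter, about 64 mm deep to the bench. Its axis is upright.
- index_head (a joint): Angle of rotor and lever, rad: 0 at rest on the stop, grows counter-clockwise seen from above, to 1.6. A notch every 0.2244 rad, the fourth at about 0.90. At the handle a return spring (4 N) always drives it back when let go; a detent adds or takes up to 4 N: resistance falls while its roller passes over a pin, then steps up sharply as it drops into the next notch (one click).
- lever_handle: Upright round black handle, free to spin on its own pin, at the end of the lever, 22 mm in diameter, 50 mm high. Origin: centre of its foot, 58 mm above the bench, on the 16 mm wide flat lever, 130 mm from the rotor's axis, about which it turns. At rest it lies 0.45 rad clockwise (seen from above) of head_base's -x direction, on the robot's left.
- rack: Fixed plain wooden rack block, 70 (x) x 180 (y) x 55 mm high, with two 29.5 mm through holes at y = -50 and +50 mm in which the two arbors hang by their collars. Origin: centre of its underside. Its place and yaw change, and so does which arbor hangs in which hole.
- arbor_round: Loose taper arbor with the ROUND wooden blank, 0.2 kg. Origin: centre of the lower tip, z up its axis. Steel shank tapering from 16 mm diameter to 26 over 45 mm; steel collar 42 mm diameter, z 45 to 51 mm; wooden cylinder 34 mm diameter, z 51 to 91 mm, to be gripped. In the rack or the socket it rests on the collar's underside.
- arbor_square: Loose taper arbor with the SQUARE wooden blank (34x34x40 mm); otherwise the same as arbor_round. Not needed: it stays in the rack.
- caliper: sliding caliper lying flat, 74x210x15 mm; a bystander, origin at the centre of its underside. Leave it alone.
- pencil: pencil lying flat, 165x8x7 mm; a bystander, origin at the centre of its underside. Leave it alone.
- tape_roll: grey roll of tape lying flat, 98x98x49 mm; a bystander, origin at the centre of its underside. Leave it alone.
- wood_orange: flat wooden offcut, 75x135x24 mm; a bystander, origin at the centre of its underside. Leave it alone.
Mind the look-alikes: they are no part of the job. Leave any pink look-alike of the arbor_round alone.

How it is judged (in metres and radians):
On the way, in this order (a step that is already met when the one before it is completed fails the run):
1. the round-blank arbor stands home in the socket, released, with the lever still at rest (horizontal distance between arbor_round and socket_rim below 0.006 m and z of arbor_round in the frame of socket_rim below -0.0425 m and angle between arbor_round's own z axis and vertical below 0.05 rad and contact force between the fingers and arbor_round below 0.1 N and value of joint index_head below 0.1 rad), for 0.2 s.
2. the hand holds the lever by its handle at the fourth click (value of joint index_head between 0.797 and 0.999 rad and contact force between the fingers and lever_handle above 0.4 N), for 0.3 s.
At the end, for the whole second after the job is handed in: The fingers press the lever's handle (over 0.4 N) and hold the lever still in the fourth notch (0.797 to 0.999 rad); the round-blank arbor stands in the socket, collar down within 2.5 mm, within 6 mm of its centre, upright within 0.05 rad, not touched by the fingers (all of step 2 and horizontal distance between arbor_round and socket_rim below 0.006 m and z of arbor_round in the frame of socket_rim below -0.0425 m and angle between arbor_round's own z axis and vertical below 0.05 rad and contact force between the fingers and arbor_round below 0.1 N and velocity of joint index_head between -0.1 and 0.1 rad/s); the arm keeps its last pose, push and grip.
It fails at once if the lever goes on past the fourth notch to the fifth click (value of joint index_head above 1.032 rad).
It fails at once if the square-blank arbor is moved from its place (distance of arbor_square from where it was at the start of the episode above 0.015 m).
It fails at once if a bystander is disturbed (distance of any of caliper, pencil, tape_roll, wood_orange from where it was at the start of the episode above 0.03 m).
It also fails if it takes over 72 s, if anything falls off the work surface, if the arm or the gripper's body presses on something with over 40 N, if the wrist force passes 120 N, or if a joint passes its speed limit or range.

### The arm

A 6-joint arm with a two-finger parallel gripper is mounted at the origin on a cart in front of the work surface, level with it; the furniture and walls round the work are solid. World frame = base frame: x ahead of the robot, y to its left, z up, the work surface at z = 0. Lengths are in mm, angles in rad, forces in N, time in s.
With the tool pointing down it reaches from about 350 to 775 mm from the base axis. Payload 5.5 kg.
Tool frame: the origin (TCP) lies at the very end of the fingers, on their centre line; the grasp point (between the pads) lies behind it (r.grip_point_offset is the z of the grasp point in the tool frame, in mm); z points along the fingers, y is the line along which they close (so a half turn about z gives the same grasp; the last joint's range is limited). The gripper opens to 85 mm and grips with 20 to 120 N. Pads are 22 mm wide; open, the fingers measure 114 mm over their backs; the gripper's body (76 mm by 85 mm) begins 54 mm behind the grasp point. The pads swing forward as they close: fully open they stand 13 mm farther back than shut.
Start: joints at [-1.449, 0.313, 0.046, 1.304, 0, 1.431], TCP at [148.815, -555.451, 231.323] pointing down, gripper open.
Joint ranges: [-2.76, 2.76], [-0.86, 1.69], [-1.03, 1.26], [-2.2, 2.34], [-1.47, 1.5], [-3.14, 3.14]. Speed limits (rad/s): [2.57, 2.57, 3.14, 3.14, 3.14, 3.14].

### API

Orientations are given as a 3x3 rotation matrix whose columns are the frame's x, y, z axes.
In Python, from rig import r, eyes gives the robot as it stands.
- The arm moves only by the tool move_arm, never from a script. Its argument "series" is a list that holds one entry, the list of rows, each a list of 7 numbers: the shift along the tool's x, y, z in mm, then the turn, a rotation vector about the tool's x, y, z in rad, then the opening, from -1 (shut) to 1 (fully open). In form: [[[x, y, z, rx, ry, rz, gripper], ...]]. A call has 1 to 12 rows; each row is the pose to reach, as a shift and turn from the pose commanded when the call began, along the tool's axes at that moment; what a row does not reach only later rows make up. A row lasts 1/8 s, in which the tool goes at most 62.5 mm and 10.7 degrees, less where a joint would pass 70% of its speed; a pose out of reach is approached as far as the arm can. A call with a gripper value outside its range is refused whole. The fingers move at their own pace and stop on an object; "force" is the grip in N (left out, the last holds). Time passes only in rows, so rows that repeat a pose let the fingers close. It gives the time, the measured TCP pose, the force, the opening and the grip force at its end, in the units of the state.
- r.read_state(): the state, without advancing time (a new reading comes with each control period).
- eyes.camera(name): name is "scene" or "top" or "wrist"; returns a dict with "img" (384x512x3 uint8, red, green, blue), "fx", "fy", "cx", "cy" (pixels), "dist_coeffs" ([k1, k2, p1, p2, k3] as OpenCV has them; the pictures are not rectified), "R" (3x3) and "t" (3): a world point X has camera coordinates R X + t; the wrist camera has in their place "T_tool_cam" (4x4, takes a point from camera to tool coordinates, whose origin is the TCP and whose axes are the flange's). Camera axes: x right, y down, z forward; pixel columns grow to the right and rows downward; lengths in mm; the calibration is good to about 2 mm. A picture is of the moment at which its call begins: read the wrist's pose just before it. There is no depth.
- r.hand_in(): hands the job in; it is judged then, once.
The state is a dict: "time_s": time; "joint_positions": joint angles; "dq": joint speeds; "joint_efforts": joint torques, N m; "eef_pos": TCP position; "eef_rot": TCP orientation; "wrist_force": force on the tool from outside, world axes, zero at the start; "ft_torque": the same for the moment, N m; "gripper_width": finger opening in mm; "gripper_force": force on a finger pad.
Only numpy, scipy, OpenCV 4.12 (cv2) and the standard library are available. Lean on these libraries where they do the work, as an engineer would, in place of code of your own. Each camera call takes 0.05 s, during which the arm holds its last target. There are 200 camera calls.

## Working session

There is one attempt and no reset: what is moved stays moved. The work goes in short steps, Python scripts to look and compute and a tool call to move; the robot and the scene stay as the last step left them, time stands still between calls to the robot, and variables do not carry over. Pictures are saved under pics/ and viewed, at most 10 in all, crops included, and the job is handed in when it is done.

Besides the shell and the picture viewer there is one more tool, called after "Request:" as a command line: name --argument value ..., lists and objects as JSON in quotes. move_arm: Moves the arm, as the interface text tells. Its arguments: {"type":"object","properties":{"series":{"type":"array","items":{"type":"array","items":{"type":"array","items":{"type":"number"}}}},"force":{"type":"number"}},"required":["series"]}

```bash
ls; mkdir -p pics
python3 - <<'E'
from rig import r, eyes
import cv2,numpy as np
s=r.read_state(); print({k:np.round(v,3).tolist() for k,v in s.items()}, r.grip_point_offset)
for n in ("scene","top"):
    c=eyes.camera(n); cv2.imwrite(f"pics/{n}0.png",cv2.cvtColor(cv2.resize(c["img"],None,fx=1.5,fy=1.5),cv2.COLOR_RGB2BGR))
    print(n,{k:np.round(v,4).tolist() for k,v in c.items() if k!="img"})
E
```

```text
pics
{'time_s': 0.0, 'joint_positions': [-1.449, 0.314, 0.045, 1.304, -0.0, 1.431], 'dq': [0.001, 0.001, -0.0, 0.0, -0.0, 0.001], 'joint_efforts': [0.001, -48.062, 29.853, 0.019, -0.0, 0.0], 'eef_pos': [148.741, -554.876, 230.386], 'eef_rot': [[0.966, 0.259, -0.0], [0.259, -0.966, 0.002], [0.0, -0.002, -1.0]], 'wrist_force': [-0.202, 1.048, -0.193], 'ft_torque': [0.047, -0.018, 0.021], 'gripper_force': 0.0, 'gripper_width': 84.993} -18.700000000000003
scene {'fx': 471.5292, 'fy': 471.5292, 'cx': 256.3296, 'cy': 199.4746, 'dist_coeffs': [-0.0707, 0.0, 0.0, 0.0, 0.0], 'R': [[-0.4927, -0.8701, 0.0142], [-0.6224, 0.3409, -0.7046], [0.6082, -0.356, -0.7095]], 't': [232.6353, 449.7543, 1317.5]}
top {'fx': 449.4032, 'fy': 449.4032, 'cx': 263.6782, 'cy': 191.6876, 'dist_coeffs': [0.0164, 0.0, 0.0, 0.0, 0.0], 'R': [[-0.0099, -0.9999, 0.0079], [-0.9978, 0.0094, -0.065], [0.0649, -0.0085, -0.9979]], 't': [-56.1162, 607.9147, 1266.5825]}
```

View pics/scene0.png

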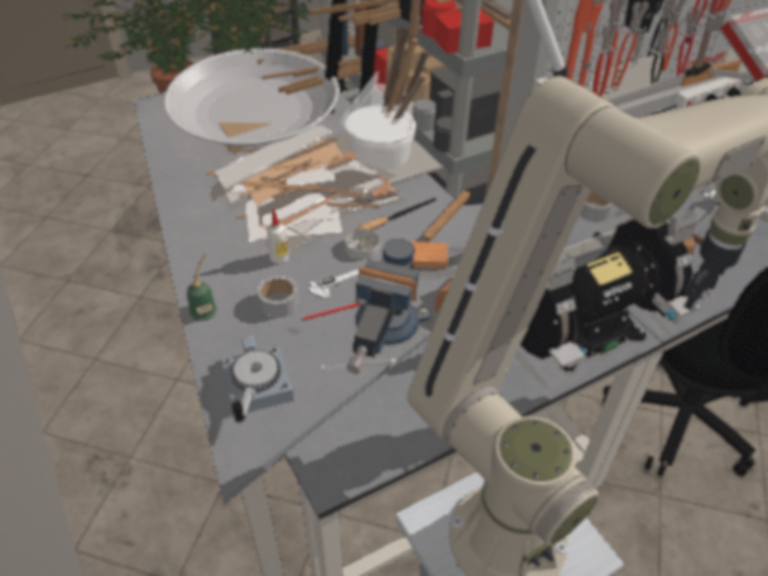

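View pics/top0.png

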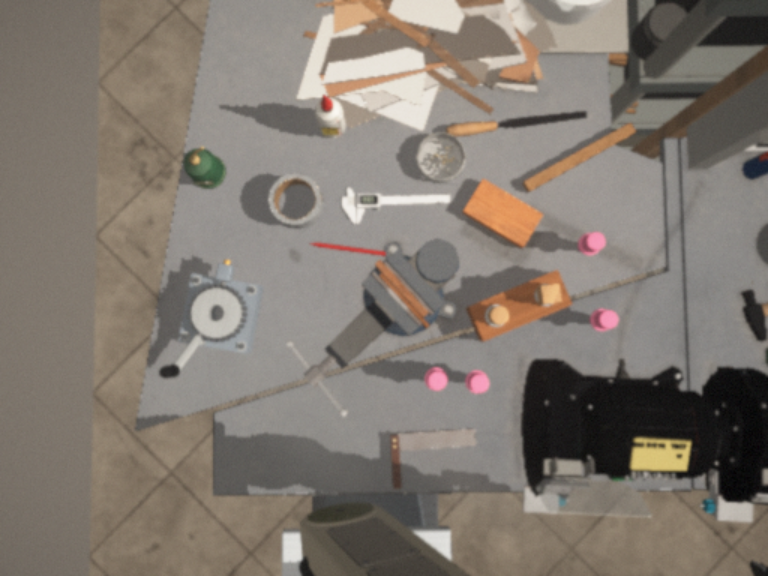

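Top view (1.5x pixels): the rack is at (520,306) with two wooden blanks at (497,315) and (548,293). The head rotor is at (217,313) and the handle at (170,371). Pink look-alikes stand at (592,243), (605,320), (437,379) and (478,382), and there is a vise between rack and head. The candidates for the round arbor are the two rack blanks, since pink ones are excluded. I'll check with a close crop.

```bash
cat > h.py <<'E'
from rig import r, eyes
import cv2,numpy as np
def ray(c,uv,s=None):
    K=np.array([[c["fx"],0,c["cx"]],[0,c["fy"],c["cy"]],[0,0,1.]])
    p=cv2.undistortPoints(np.array([[uv]],float),K,np.array(c["dist_coeffs"]))[0,0]
    d=np.array([*p,1.])
    if "R" in c:
        R=np.array(c["R"]);t=np.array(c["t"]); return -R.T@t, R.T@d
    T=np.array(c["T_tool_cam"]);Rt=np.array(s["eef_rot"])
    return Rt@T[:3,3]+np.array(s["eef_pos"]), Rt@T[:3,:3]@d
def at_z(c,uv,z,s=None):
    o,d=ray(c,uv,s); return o+d*(z-o[2])/d[2]
def project(c,X,s=None):
    K=np.array([[c["fx"],0,c["cx"]],[0,c["fy"],c["cy"]],[0,0,1.]])
    if "R" in c: P=np.array(c["R"])@X+c["t"]
    else:
        T=np.array(c["T_tool_cam"]);P=T[:3,:3].T@(np.array(s["eef_rot"]).T@(X-np.array(s["eef_pos"]))-T[:3,3])
    return cv2.projectPoints(P.reshape(1,3),np.zeros(3),np.zeros(3),K,np.array(c["dist_coeffs"]))[0].ravel()
def save(n,img,f=1): cv2.imwrite(f"pics/{n}.png",cv2.cvtColor(cv2.resize(img,None,fx=f,fy=f,interpolation=cv2.INTER_CUBIC),cv2.COLOR_RGB2BGR))
E
python3 - <<'E'
from h import *
c=eyes.camera("top"); im=c["img"]
a=cv2.resize(im[170:240,300:400],None,fx=5,fy=5,interpolation=cv2.INTER_CUBIC)
b=cv2.resize(im[165:265,95:185],None,fx=4,fy=4,interpolation=cv2.INTER_CUBIC)
H=np.zeros((400,870,3),np.uint8);H[:350,:500]=a;H[:400,505:865]=b
save("crop1",H,0.9)
for n,uv,z in [("b1",(497,315),95),("b2",(548,293),95),("rotor",(217,313),64),("handle",(170,371),108),("vise",(400,290),150)]+[("pink%d"%i,p,90) for i,p in enumerate([(592,243),(605,320),(437,379),(478,382)])]:
    print(n,at_z(c,np.array(uv)/1.5,z).round(1))
E
```

```text
b1 [ 551.4 -242.9   95. ]
b2 [ 590.  -335.4   95. ]
rotor [560.8 266.   64. ]
handle [458.5 336.1 108. ]
vise [594.6 -68.5 150. ]
pink0 [ 680.4 -418.5   90. ]
pink1 [ 540.7 -437.9   90. ]
pink2 [ 438.1 -134.    90. ]
pink3 [ 432.1 -207.2   90. ]
```

View pics/crop1.png

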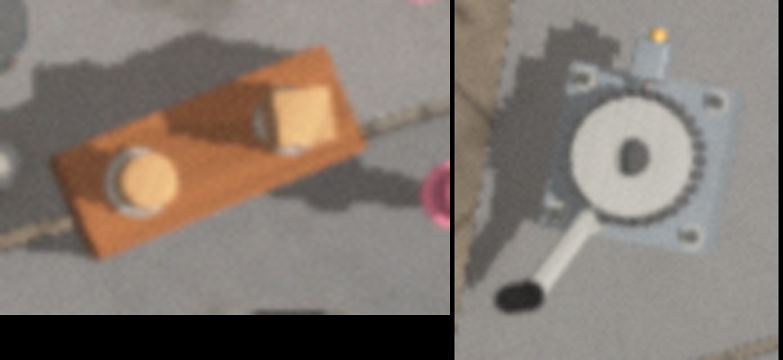

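The left blank, at crop (148,181) or top (497,315)/1.5, is the round one; the right blank at (300,117) is square. The lever runs to the black handle at lower left of the head. Next I'll estimate obstacle heights and where the wrist camera looks.

```bash
cat >> h.py <<'E'
def tri(o1,d1,o2,d2):
    d1=d1/np.linalg.norm(d1);d2=d2/np.linalg.norm(d2)
    A=np.stack([d1,-d2],1);k=np.linalg.lstsq(A,o2-o1,rcond=None)[0]
    p,q=o1+k[0]*d1,o2+k[1]*d2; return (p+q)/2,np.linalg.norm(p-q)
def go(s,X,xang):
    """shift in tool axes and rz to reach TCP X with tool x at xang (tool down)"""
    R=np.array(s["eef_rot"]);sh=R.T@(np.array(X)-s["eef_pos"])
    cur=np.arctan2(R[1,0],R[0,0]);d=(xang-cur+np.pi)%(2*np.pi)-np.pi
    return sh.round(1),round(-d,3)
E
python3 - <<'E'
from h import *
a=eyes.camera("scene");b=eyes.camera("top")
for n,p,q in [("jaw",(388,278),(405,293)),("vise front",(360,360),(330,362)),("lathe label",(610,268),(660,455)),("lathe top",(655,225),(680,370)),("grey cyl",(398,246),(437,258)),("head",(257,368),(217,313)),("handle",(239,408),(170,371))]:
    X,e=tri(*ray(a,np.array(p)/1.5),*ray(b,np.array(q)/1.5)); print(n,X.round(),e.round(1))
w=eyes.camera("wrist");print({k:np.round(v,3).tolist() for k,v in w.items() if k!="img"})
s=r.read_state();print(go(s,[551,-243,330],1.967))
E
```

```text
jaw [590. -76. 148.] 3.4
vise front [470.  61.  65.] 3.9
lathe label [ 324. -478.  218.] 0.2
lathe top [ 407. -578.  226.] 158.5
grey cyl [ 646. -131.  179.] 0.5
head [561. 267.  62.] 0.0
handle [458. 343.  90.] 2.4
{'fx': 323.391, 'fy': 323.391, 'cx': 254.753, 'cy': 185.922, 'dist_coeffs': [0.012, 0.0, 0.0, 0.0, 0.0], 'T_tool_cam': [[0.001, -0.951, -0.308, 78.275], [1.0, 0.001, 0.0, 0.849], [0.0, -0.308, 0.951, -141.792], [0.0, 0.0, 0.0, 1.0]]}
(array([ 469.3, -197.6,  -98.9]), np.float64(-1.705))
```

Request:
move_arm --series '[[[0,0,-150,0,0,0,1],[0,0,-150,0,0,0,1],[0,0,-150,0,0,0,1],[469,-198,-150,0,0,-1.705,1],[469,-198,-150,0,0,-1.705,1],[469,-198,-150,0,0,-1.705,1],[469,-198,-150,0,0,-1.705,1],[469,-198,-150,0,0,-1.705,1],[469,-198,-150,0,0,-1.705,1],[469,-198,-150,0,0,-1.705,1],[469,-198,-150,0,0,-1.705,1],[469,-198,-150,0,0,-1.705,1]]]'

```text
time_s: 1.8
eef_pos: [553.3, -239.7, 380.3]
eef_rot: [[-0.38, 0.925, -0.0], [0.925, 0.38, 0.001], [0.001, -0.0, -1.0]]
wrist_force: [-0.6, -0.1, -0.5]
gripper_width: 85.4
gripper_force: 0.0
```

Request:
move_arm --series '[[[0,0,130,0,0,0,1],[0,0,130,0,0,0,1],[0,0,130,0,0,0,1],[0,0,130,0,0,0,1],[0,0,130,0,0,0,1]]]'

```text
time_s: 2.42
eef_pos: [553.0, -244.4, 255.7]
eef_rot: [[-0.369, 0.929, 0.007], [0.929, 0.369, -0.004], [-0.006, 0.005, -1.0]]
wrist_force: [0.7, -0.7, 0.2]
gripper_width: 85.5
gripper_force: 0.0
```

Run:
```python
from h import *
s=r.read_state();w=eyes.camera("wrist");im=w["img"];print(s["eef_pos"],project(w,np.array([551.4,-243,101]),s))
hsv=cv2.cvtColor(im,cv2.COLOR_RGB2HSV)
save("w1",im,1.3)
import pickle;pickle.dump((s,w),open("w1.pkl","wb"))
```

```text
[ 552.96856889 -244.43548353  255.69121909] [253.88106337 165.23913448]
```

View pics/w1.png

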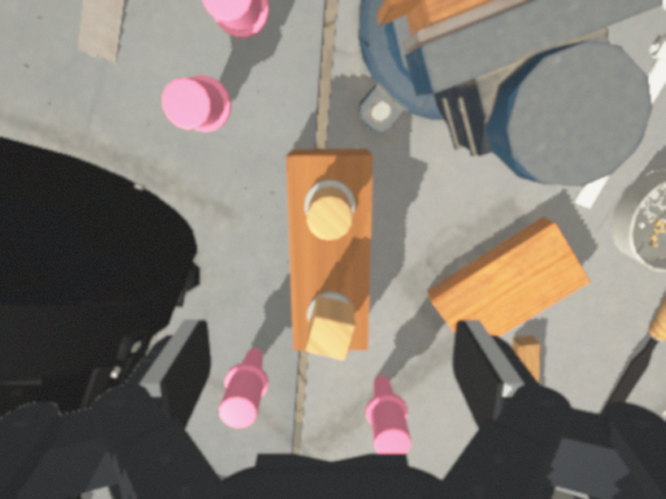

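The wrist view shows the round blank top at (330,215)/1.3 and the square one at (332,335)/1.3. The black lathe is to the left, and the pink ones stand apart.

Run:
```python
from h import *
import pickle;s,w=pickle.load(open("w1.pkl","rb"));im=w["img"]
hsv=cv2.cvtColor(im,cv2.COLOR_RGB2HSV)
print(hsv[165,254],hsv[255,255],hsv[195,250])
m=cv2.inRange(hsv,(14,40,195),(28,170,255)); m[:,:200]=0;m[:,300:]=0
cs,_=cv2.findContours(m,cv2.RETR_EXTERNAL,cv2.CHAIN_APPROX_NONE)
for c in cs:
    if cv2.contourArea(c)<200: continue
    (u,v),rad=cv2.minEnclosingCircle(c);x=cv2.boundingRect(c);print(u,v,rad,x,cv2.contourArea(c),at_z(w,(u,v),101,s).round(1))
for p in [(195,260),(190,220)]: print(at_z(w,np.array(p)/1.3,220,s).round())
for p in [(288,152),(372,150),(370,348),(294,350)]: print("rack",at_z(w,np.array(p)/1.3,55,s).round())
print(go(s,[551.4,-243,66],1.967))
```

```text
[ 22 101 243] [ 22  98 244] [ 13 150 211]
249.0 198.5 79.92037200927734 (221, 120, 60, 158) 3699.5 [ 559.3 -275.9  101. ]
[ 491. -256.  220.]
[ 484. -239.  220.]
rack [ 505. -218.   55.]
rack [ 567. -192.   55.]
rack [ 638. -359.   55.]
rack [ 573. -388.   55.]
(array([  3.1,  -1.8, 189.7]), np.float64(-0.018))
```

Run:
```python
from h import *
import pickle;s,w=pickle.load(open("w1.pkl","rb"));im=w["img"]
t=eyes.camera("top")
for z in (50,130,220):
    print(z,[at_z(t,np.array(p)/1.5,z).round()[:2].tolist() for p in [(535,362),(580,372),(525,400)]],[at_z(w,np.array(p)/1.3,z,s).round()[:2].tolist() for p in [(140,187),(195,260),(30,145)]])
hsv=cv2.cvtColor(im,cv2.COLOR_RGB2HSV)
m=cv2.inRange(hsv,(19,60,215),(28,125,255)); m[:,:200]=0;m[:,300:]=0
m=cv2.morphologyEx(m,cv2.MORPH_OPEN,np.ones((7,7)))
cs,_=cv2.findContours(m,cv2.RETR_EXTERNAL,cv2.CHAIN_APPROX_NONE)
for c in cs:
    (u,v),rad=cv2.minEnclosingCircle(c);print(u,v,rad,cv2.boundingRect(c),cv2.contourArea(c),at_z(w,(u,v),101,s).round(1))
```

```text
50 [[465.0, -319.0], [446.0, -401.0], [395.0, -299.0]] [[401.0, -291.0], [461.0, -337.0], [312.0, -291.0]]
130 [[469.0, -302.0], [451.0, -379.0], [403.0, -283.0]] [[429.0, -264.0], [475.0, -299.0], [360.0, -263.0]]
220 [[473.0, -282.0], [456.0, -354.0], [413.0, -265.0]] [[461.0, -233.0], [491.0, -256.0], [415.0, -232.0]]
253.0 260.5 18.607892990112305 (237, 246, 33, 30) 733.0 [ 588.4 -338.5  101. ]
252.3275909423828 168.5 16.64896583557129 (237, 153, 32, 31) 770.5 [ 551.2 -246.5  101. ]
```

Run:
```python
from h import *
s=r.read_state();print(s["time_s"],s["eef_pos"].round(1) if hasattr(s["eef_pos"],"round") else s["eef_pos"],np.round(s["eef_rot"],3).tolist(),go(s,[551.3,-245.5,68],1.967))
```

```text
2.525 [ 552.5 -244.1  254.8] [[-0.369, 0.929, 0.006], [0.929, 0.369, -0.003], [-0.005, 0.004, -1.0]] (array([ 1.000e-01, -2.300e+00,  1.868e+02]), np.float64(-0.018))
```

Request:
move_arm --series '[[[0,-2,60,0,0,-0.02,1],[0,-2,120,0,0,-0.02,1],[0,-2,150,0,0,-0.02,1],[0,-2,170,0,0,-0.02,1],[0,-2,186,0,0,-0.02,1],[0,-2,186,0,0,-0.02,1],[0,-2,186,0,0,-0.02,-1],[0,-2,186,0,0,-0.02,-1],[0,-2,186,0,0,-0.02,-1],[0,-2,186,0,0,-0.02,-1],[0,-2,186,0,0,-0.02,-1],[0,-2,186,0,0,-0.02,-1]]]' --force 40

```text
time_s: 4.03
eef_pos: [549.7, -243.8, 66.4]
eef_rot: [[-0.388, 0.922, 0.002], [0.922, 0.388, -0.001], [-0.002, 0.002, -1.0]]
wrist_force: [1.7, 1.0, 5.3]
gripper_width: 33.0
gripper_force: 39.9
```

Request:
move_arm --series '[[[0,0,-10,0,0,0,-1],[0,0,-25,0,0,0,-1],[0,0,-50,0,0,0,-1],[0,0,-90,0,0,0,-1],[0,0,-140,0,0,0,-1],[0,0,-200,0,0,0,-1],[0,0,-250,0,0,0,-1],[0,0,-250,0,0,0,-1],[0,0,-250,0,0,0,-1]]]'

```text
time_s: 5.15
eef_pos: [548.1, -243.4, 314.9]
eef_rot: [[-0.388, 0.922, -0.001], [0.922, 0.388, 0.0], [0.001, -0.001, -1.0]]
wrist_force: [-0.6, -0.1, -1.9]
gripper_width: 33.0
gripper_force: 40.6
```

Run:
```python
from h import *
s=r.read_state();print(s["eef_pos"],s["wrist_force"],s["gripper_width"],s["joint_positions"])
# tool y along head y; head yaw -0.185 ; tool x angle options
for xa in (1.967,2.956,-0.185): print(xa,go(s,[561,266,316],xa), s["joint_positions"][0])
```

```text
[ 548.08914213 -243.42415941  314.91467813] [-0.58293929 -0.08409767 -1.87642291] 32.994224737800586 [-5.51535758e-01  3.61364602e-01  3.17042791e-01  1.52762152e+00
 -4.42920546e-04  6.20985564e-01]
1.967 (array([464.5, 209.5,  -1. ]), np.float64(0.002)) -0.5515357577559785
2.956 (array([464.5, 209.5,  -1. ]), np.float64(-0.987)) -0.5515357577559785
-0.185 (array([464.5, 209.5,  -1. ]), np.float64(2.154)) -0.5515357577559785
```

Request:
move_arm --series '[[[200,91,0,0,0,-0.5,-1],[400,182,0,0,0,-0.987,-1],[400,182,0,0,0,-0.987,-1],[400,182,0,0,0,-0.987,-1],[400,182,0,0,0,-0.987,-1],[400,182,0,0,0,-0.987,-1],[400,182,0,0,0,-0.987,-1],[400,182,0,0,0,-0.987,-1],[400,182,60,0,0,-0.987,-1],[400,182,110,0,0,-0.987,-1],[400,182,110,0,0,-0.987,-1],[400,182,110,0,0,-0.987,-1]]]'

```text
time_s: 6.65
eef_pos: [561.8, 195.1, 206.5]
eef_rot: [[-0.983, 0.185, 0.001], [0.185, 0.983, -0.0], [-0.001, 0.0, -1.0]]
wrist_force: [1.0, 0.1, -1.7]
gripper_width: 33.1
gripper_force: 40.7
```

Run:
```python
from h import *
import pickle
s=r.read_state();w=eyes.camera("wrist");s2=r.read_state();im=w["img"];print(s["eef_pos"],s2["eef_pos"],np.round(s["eef_rot"],3).tolist(),project(w,np.array([561,266,64]),s))
save("w2",im,1.3)
pickle.dump((s,w),open("w2.pkl","wb"))
```

```text
[561.82846544 195.08600572 206.51585231] [562.72855442 195.36779025 207.6479143 ] [[-0.983, 0.185, 0.001], [0.185, 0.983, -0.0], [-0.001, 0.0, -1.0]] [333.32447886 157.72307595]
```

View pics/w2.png

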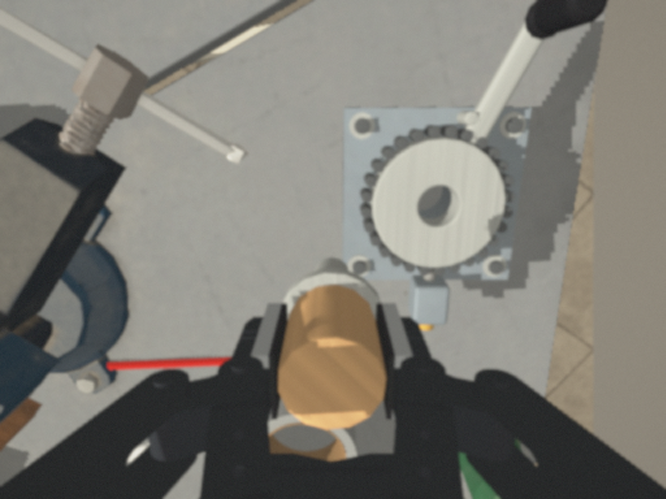

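The wrist view shows the socket mouth at (438,205)/1.3 on the rotor, the arbor held with its tip at (333,262)/1.3, and the handle at (560,15)/1.3.

Run:
```python
from h import *
import pickle;s,w=pickle.load(open("w2.pkl","rb"));im=w["img"]
g=cv2.cvtColor(im,cv2.COLOR_RGB2GRAY)
hsv=cv2.cvtColor(im,cv2.COLOR_RGB2HSV)
m=((g>165)&(hsv[...,1]<45)).astype(np.uint8)*255; n=np.zeros_like(m);n[95:215,275:400]=m[95:215,275:400]
n=cv2.morphologyEx(n,cv2.MORPH_OPEN,np.ones((19,19)))   # rotor face without the lever
cs,_=cv2.findContours(n,cv2.RETR_EXTERNAL,cv2.CHAIN_APPROX_NONE);c=max(cs,key=cv2.contourArea)
el=cv2.fitEllipse(c);print("rotor face",el,at_z(w,el[0],64,s).round(1))
print("hole",at_z(w,np.array([438,205])/1.3,64,s).round(1))
for p in [(-1,0)]:
  T=[at_z(w,(u/1.3,205/1.3),64,s).round(1)[:2].tolist() for u in (416,459)];print(T)
# expected arbor tip / collar near edge in tool frame -> pixel
R=np.array(s["eef_rot"]);P=np.array(s["eef_pos"])
for x in (0,-2.2): print(x,[ (1.3*project(w,P+R@np.array(q),s)).round(1).tolist() for q in ([x+8,0,56],[x+21,0,5],[x+21,0,11],[x-17,0,-35])])
save("c3",im[185:350,190:320],4)
```

```text
rotor face ((335.86920166015625, 155.27923583984375), (93.50057983398438, 102.30975341796875), 51.27995681762695) [559.2 268.5  64. ]
hole [561.6 269.2  64. ]
[[558.8, 254.3], [564.2, 283.4]]
0 [[333.1, 255.4], [333.7, 268.6], [333.6, 262.9], [334.0, 429.9]]
-2.2 [[333.1, 259.5], [333.7, 274.0], [333.6, 268.2], [334.0, 435.7]]
```

View pics/c3.png

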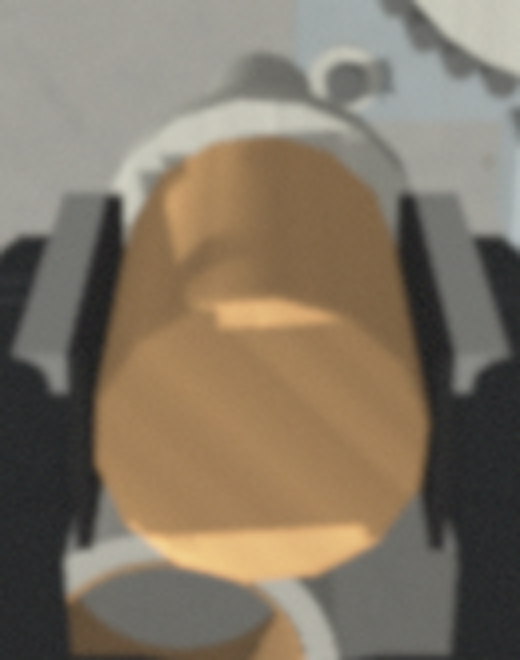

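Run:
```python
from h import *
for k in range(2):
    s=r.read_state();w=eyes.camera("wrist");im=w["img"];g=cv2.cvtColor(im,cv2.COLOR_RGB2GRAY)
    u0,v0=np.array([438,205])/1.3; 
    roi=g[135:181,312:362]; 
    c0=project(w,np.array([561.6,269,64]),s)
    if k==0: print(np.array2string(g[int(c0[1]),int(c0[0])-26:int(c0[0])+26]),np.array2string(g[int(c0[1])-24:int(c0[1])+24,int(c0[0])]))
    print(s["eef_pos"],np.round(s["eef_rot"],4).tolist(),c0)
# dark part plus lit wall: edge of bright face around hole
    ang=np.linspace(0,2*np.pi,72,endpoint=False);pts=[]
    gg=cv2.GaussianBlur(g,(3,3),0).astype(float)
    for a in ang:
        rr=np.arange(11,24,.25);x=c0[0]+rr*np.cos(a);y=c0[1]+rr*np.sin(a)
        v=cv2.remap(gg.astype(np.float32),x.astype(np.float32)[None],y.astype(np.float32)[None],cv2.INTER_LINEAR)[0]
        i=np.argmax(np.gradient(v)); pts.append((x[i],y[i]))
    X=np.array([at_z(w,p,64,s)[:2] for p in pts])
    from scipy.optimize import least_squares
    f=least_squares(lambda p:np.hypot(*(X-p[:2]).T)-p[2],[561,268,14.5],loss="soft_l1");print(f.x.round(2),np.median(abs(f.fun)).round(2))
```

```text
[195 195 195 193 193 193 195 194 194 190 173 143 119 111 109 107 108 108
 108 108 107 107 104 103  98  95  93  93  92  92  91  93  92  91  97 119
 154 176 185 185 187 190 192 198 202 200 197 197 197 199 198 197] [199 197 199 199 196 197 197 187 166 137 114 110 109 108 107 109 109 109
 109 107 104 101  99  96  93  93  94  92  94  92  94  95  95 102 106 109
 111 109 116 130 157 182 195 198 199 198 198 199]
[562.72855442 195.36779025 207.6479143 ] [[-0.9827, 0.185, 0.0034], [0.185, 0.9827, 0.0004], [-0.0032, 0.001, -1.0]] [335.87120548 156.19812427]
[561.91 268.    13.94] 0.44
[563.07250772 195.58911897 208.07929377] [[-0.9828, 0.1849, 0.0045], [0.1849, 0.9828, 0.0007], [-0.0043, 0.0015, -1.0]] [335.39952403 155.60741122]
[561.76 268.16  14.03] 0.51
```

Request:
move_arm --series '[[[15,71,0,0,0,0,-1],[15,71,0,0,0,0,-1],[15,71,0,0,0,0,-1],[15,71,40,0,0,0,-1],[15,71,60,0,0,0,-1],[15,71,60,0,0,0,-1],[15,71,60,0,0,0,-1],[15,71,60,0,0,0,-1]]]'

```text
time_s: 7.8
eef_pos: [560.7, 268.2, 146.9]
eef_rot: [[-0.983, 0.185, 0.003], [0.185, 0.983, 0.001], [-0.002, 0.001, -1.0]]
wrist_force: [-0.3, -0.0, -2.8]
gripper_width: 33.1
gripper_force: 41.2
```

Run:
```python
from h import *
s=r.read_state();w=eyes.camera("wrist");im=w["img"];s2=r.read_state()
print(s["eef_pos"],s2["eef_pos"],np.round(s2["eef_rot"],4).tolist(),s2["wrist_force"],go(s2,[560.5,268.2,140],2.956))
R=np.array(s["eef_rot"]);P=np.array(s["eef_pos"])
for a in np.linspace(0,2*np.pi,36,endpoint=False):
    q=project(w,np.array([561.6+14.5*np.cos(a),268.1+14.5*np.sin(a),64]),s);cv2.circle(im,tuple(int(round(v)) for v in q),0,(255,0,0))
save("c4",im[130:270,180:340],4)
```

```text
[560.69305953 268.17135237 146.92463066] [560.49957217 268.27710304 146.73484244] [[-0.9828, 0.1846, 0.0024], [0.1846, 0.9828, 0.0006], [-0.0022, 0.001, -1.0]] [-0.53858027  0.09021208 -2.48968343] (array([ 0. , -0.1,  6.7]), np.float64(-0.0))
```

View pics/c4.png

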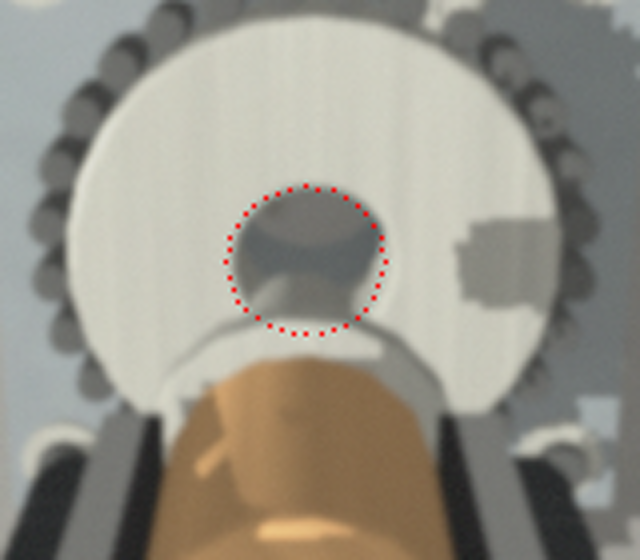

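The socket rim in the picture matches the computed circle, so I'm lowering.

Request:
move_arm --series '[[[0,0,15,0,0,0,-1],[0,0,25,0,0,0,-1],[0,0,32,0,0,0,-1],[0,0,39,0,0,0,-1],[0,0,46,0,0,0,-1],[0,0,52,0,0,0,-1],[0,0,57,0,0,0,-1],[0,0,60,0,0,0,-1],[0,0,60,0,0,0,-1]]]'

```text
time_s: 8.98
eef_pos: [559.7, 268.4, 85.2]
eef_rot: [[-0.983, 0.184, 0.0], [0.184, 0.983, 0.0], [-0.0, 0.0, -1.0]]
wrist_force: [-0.9, 0.1, -1.6]
gripper_width: 33.2
gripper_force: 41.2
```

Request:
move_arm --series '[[[-1,0,3,0,0,0,-1],[-1,0,5,0,0,0,-1],[-1,0,7,0,0,0,-1],[-1,0,9,0,0,0,-1],[-1,0,10,0,0,0,-1],[-1,0,10,0,0,0,-1]]]'

```text
time_s: 9.72
eef_pos: [560.8, 268.8, 75.5]
eef_rot: [[-0.983, 0.184, 0.001], [0.184, 0.983, 0.001], [-0.0, 0.001, -1.0]]
wrist_force: [0.9, 4.7, -0.6]
gripper_width: 33.2
gripper_force: 41.4
```

Request:
move_arm --series '[[[0,1,1,0,0,0,-1],[0,1,1,0,0,0,-1],[0,1,1,0,0,0,-1],[0,1,1,0,0,0,0.4],[0,1,1,0,0,0,0.4],[0,1,1,0,0,0,0.4],[0,1,1,0,0,0,0.4]]]'

```text
time_s: 10.6
eef_pos: [560.7, 268.8, 74.0]
eef_rot: [[-0.983, 0.184, -0.0], [0.184, 0.983, -0.001], [0.0, -0.001, -1.0]]
wrist_force: [0.8, -0.1, -0.5]
gripper_width: 59.9
gripper_force: 0.0
```

Request:
move_arm --series '[[[0,0,-10,0,0,0,0.4],[0,0,-30,0,0,0,0.4],[0,0,-70,0,0,0,0.4],[0,0,-120,0,0,0,0.4],[0,0,-160,0,0,0,0.4],[0,0,-160,0,0,0,0.4],[0,0,-160,0,0,0,0.4]]]'

```text
time_s: 11.48
eef_pos: [560.6, 269.0, 234.3]
eef_rot: [[-0.983, 0.184, 0.0], [0.184, 0.983, -0.0], [-0.0, -0.0, -1.0]]
wrist_force: [-0.3, -0.0, 0.2]
gripper_width: 59.7
gripper_force: 0.0
```

Run:
```python
from h import *
import pickle
s=r.read_state();w=eyes.camera("wrist");im=w["img"].copy();print(s["eef_pos"])
pickle.dump((s,w),open("w5.pkl","wb"))
for z,rad in ((110,17),(70,21)):
  for a in np.linspace(0,2*np.pi,30,endpoint=False):
    q=project(w,np.array([561.6+rad*np.cos(a),268.1+rad*np.sin(a),z]),s);cv2.circle(im,tuple(int(round(v)) for v in q),0,(255,0,0))
save("w5",im[:330],1.55)
```

```text
[560.63597327 269.04500018 234.26926877]
```

View pics/w5.png

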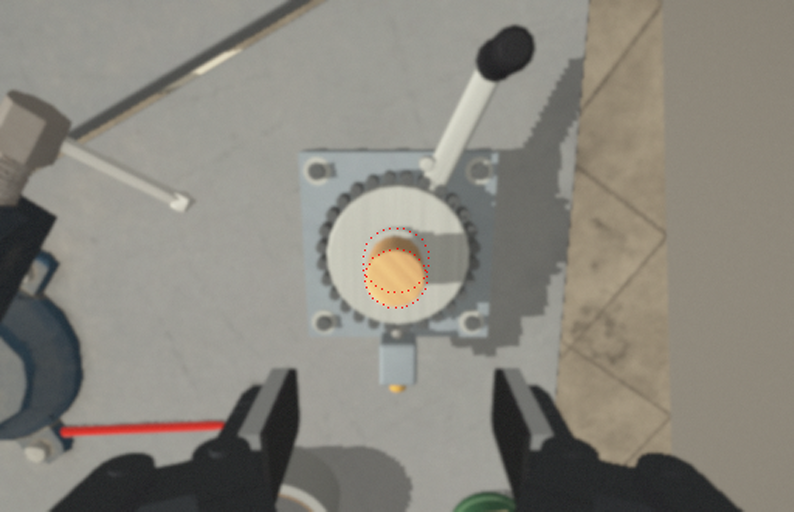

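The arbor stands in the socket with its top at (396,278)/1.55, matching the expected seated circle. The handle top is at (513,47)/1.55.

Run:
```python
from h import *
import pickle;s,w=pickle.load(open("w5.pkl","rb"));im=w["img"]
g=cv2.cvtColor(im,cv2.COLOR_RGB2GRAY)
m=np.zeros_like(g);m[:60,290:360]=(g[:60,290:360]<60)*255
cs,_=cv2.findContours(m,cv2.RETR_EXTERNAL,cv2.CHAIN_APPROX_NONE);c=max(cs,key=cv2.contourArea)
rc=cv2.minAreaRect(c);print(rc)
print("top",[at_z(w,np.array(p)/1.55,108,s).round(1) for p in [(515,45)]],"foot",at_z(w,np.array([495,62])/1.55,58,s).round(1))
C=np.array([561.6,268.1])
for ya in (-.185,-.16,-.21):
    t=np.pi+ya-.45;X=C+130*np.array([np.cos(t),np.sin(t)]);print(ya,X.round(1),(1.55*project(w,np.array([*X,108]),s)).round(),(1.55*project(w,np.array([*X,58]),s)).round())
u,v=np.array(rc[0]);print("mid at z83",at_z(w,(u,v),83,s).round(1))
# base edges at z=40
for p in [(302,152),(497,150),(495,335),(308,335)]: print(at_z(w,np.array(p)/1.55,40,s).round(1))
```

```text
((326.0975646972656, 34.6219482421875), (25.7686710357666, 38.73109436035156), 51.34019470214844)
top [array([456.8, 346.6, 108. ])] foot [458.6 346.2  58. ]
-0.185 [456.9 345.2] [512.  46.] [493.  59.]
-0.16 [455.  342.6] [506.  43.] [488.  57.]
-0.21 [458.9 347.8] [518.  49.] [498.  62.]
mid at z83 [457.5 347.1  83. ]
[487.3 220.6  40. ]
[509.1 344.7  40. ]
[637.6 327.6  40. ]
[612.8 194.2  40. ]
```

Request:
move_arm --series '[[[115,57,0,0,0,0,0.4],[115,57,0,0,0,0,0.4],[115,57,0,0,0,0,0.4],[115,57,0,0,0,0,0.4],[115,57,60,0,0,0,0.4],[115,57,90,0,0,0,0.4],[115,57,90,0,0,0,0.4],[115,57,90,0,0,0,0.4]]]'

```text
time_s: 12.52
eef_pos: [459.6, 345.9, 145.1]
eef_rot: [[-0.983, 0.186, 0.001], [0.186, 0.983, 0.0], [-0.001, 0.001, -1.0]]
wrist_force: [0.3, -0.3, 0.5]
gripper_width: 59.8
gripper_force: 0.0
```

Run:
```python
from h import *
s=r.read_state();w=eyes.camera("wrist");im=w["img"].copy();print(s["eef_pos"])
g=cv2.cvtColor(im,cv2.COLOR_RGB2GRAY);q=project(w,np.array([457.8,346.3,108]),s);print(q)
for a in np.linspace(0,2*np.pi,24,endpoint=False):
    p=project(w,np.array([457.8+11*np.cos(a),346.3+11*np.sin(a),108]),s);cv2.circle(im,tuple(int(round(v)) for v in p),0,(255,0,0))
save("w6",im[60:330,100:420],2)
```

```text
[459.63051283 345.9492245  145.13967305]
[256.2796937  216.65307947]
```

View pics/w6.png

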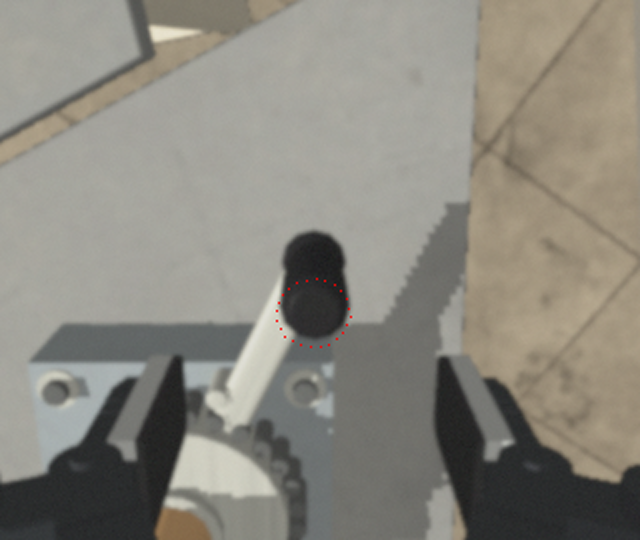

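The handle sits between the fingers, with its top at (315,307) in the crop, about 2 mm from the predicted spot. I'll descend and close on it.

Request:
move_arm --series '[[[3,0,40,0,0,0,0.4],[3,0,70,0,0,0,0.4],[3,0,78,0,0,0,0.4],[3,0,78,0,0,0,0.4],[3,0,78,0,0,0,-1],[3,0,78,0,0,0,-1],[3,0,78,0,0,0,-1],[3,0,78,0,0,0,-1],[3,0,78,0,0,0,-1]]]' --force 40

```text
time_s: 13.7
eef_pos: [456.4, 347.9, 67.7]
eef_rot: [[-0.983, 0.184, 0.003], [0.184, 0.983, 0.002], [-0.002, 0.003, -1.0]]
wrist_force: [-0.4, 2.0, 5.8]
gripper_width: 20.3
gripper_force: 39.4
```

Run:
```python
from h import *
s=r.read_state();P=np.array(s["eef_pos"]);R=np.array(s["eef_rot"]);print(P,np.round(R,3).tolist(),s["wrist_force"],s["gripper_width"])
C=np.array([561.6,268.1]);v=P[:2]-C;print(np.hypot(*v),np.pi-np.arctan2(v[1],v[0]))
a0=np.pi-0.646
for th in np.arange(0.075,0.91,0.075):
    X=C+130*np.array([np.cos(a0+th),np.sin(a0+th)])-(C+130*np.array([np.cos(a0),np.sin(a0)]));print(round(th,3),(R.T@np.array([*X,0])).round(1))
```

```text
[456.36423274 347.92203626  67.68515169] [[-0.983, 0.184, 0.003], [0.184, 0.983, 0.002], [-0.002, 0.003, -1.0]] [-0.39843893  2.01679746  5.80104915] 20.333919614242145
132.08377714042388 0.6489232142275956
0.075 [ 4.  -8.9 -0. ]
0.15 [  7.3 -18.   -0.1]
0.225 [ 10.  -27.4  -0.1]
0.3 [ 11.9 -37.   -0.1]
0.375 [ 13.1 -46.7  -0.2]
0.45 [ 13.6 -56.4  -0.2]
0.525 [ 13.3 -66.1  -0.2]
0.6 [ 12.3 -75.8  -0.2]
0.675 [ 10.6 -85.4  -0.2]
0.75 [  8.2 -94.9  -0.3]
0.825 [   5.1 -104.1   -0.3]
0.9 [   1.2 -113.1   -0.3]
```

Request:
move_arm --series '[[[2,-4.5,0,0,0,0,-1],[4,-8.9,0,0,0,0,-1],[5.7,-13.4,0,0,0,0,-1],[7.3,-18,0,0,0,0,-1],[8.7,-22.7,0,0,0,0,-1],[10,-27.4,0,0,0,0,-1],[11,-32.2,0,0,0,0,-1],[11.9,-37,0,0,0,0,-1],[12.6,-41.8,0,0,0,0,-1],[13.1,-46.7,0,0,0,0,-1],[13.6,-56.4,0,0,0,0,-1],[13.6,-56.4,0,0,0,0,-1]]]'

```text
time_s: 15.2
eef_pos: [433.2, 294.7, 67.7]
eef_rot: [[-0.983, 0.184, 0.004], [0.184, 0.983, 0.002], [-0.003, 0.003, -1.0]]
wrist_force: [3.1, 2.1, 7.0]
gripper_width: 20.9
gripper_force: 40.1
```

Run:
```python
from h import *
s=r.read_state();P=np.array(s["eef_pos"]);R=np.array(s["eef_rot"]);print(P,np.round(R,3).tolist(),s["wrist_force"],s["gripper_width"])
C=np.array([561.6,268.1]);v=P[:2]-C;print(np.hypot(*v),.649-(np.pi-np.arctan2(v[1],v[0])%(2*np.pi)))
```

```text
[433.21668042 294.69284467  67.69969675] [[-0.983, 0.184, 0.004], [0.184, 0.983, 0.002], [-0.003, 0.003, -1.0]] [3.0902737  2.14517575 7.02929103] 20.884544148287365
131.10856621590577 0.44475213292764915
```

Request:
move_arm --series '[[[0,-4.9,0,0,0,0,-1],[-0.3,-9.7,0,0,0,0,-1],[-0.8,-14.6,0,0,0,0,-1],[-1.3,-19.4,0,0,0,0,-1],[-2.1,-24.2,0,0,0,0,-1],[-3,-29,0,0,0,0,-1],[-4.1,-33.8,0,0,0,0,-1],[-5.4,-38.5,0,0,0,0,-1],[-6.9,-43.1,0,0,0,0,-1],[-8.5,-47.7,0,0,0,0,-1],[-10.2,-52,0,0,0,0,-1],[-10.2,-52,0,0,0,0,-1]]]'

```text
time_s: 16.7
eef_pos: [434.2, 241.4, 67.6]
eef_rot: [[-0.983, 0.185, 0.005], [0.185, 0.983, 0.001], [-0.004, 0.002, -1.0]]
wrist_force: [2.7, 3.5, 4.9]
gripper_width: 20.8
gripper_force: 40.1
```

```bash
cat > a.py <<'E'
from h import *
s=r.read_state();P=np.array(s["eef_pos"]);print(P,s["wrist_force"],s["gripper_width"],s["gripper_force"])
C=np.array([561.6,268.1]);v=P[:2]-C;print(np.hypot(*v),.649-(np.pi-np.arctan2(v[1],v[0])%(2*np.pi)))
E
python3 a.py
```

```text
[434.23659456 241.42900277  67.64422375] [2.69077201 3.4534235  4.8504538 ] 20.814438599634673 40.14270362444222
130.12601253794514 0.8554257421748939
```

Request:
move_arm --series '[[[-0.7,-2,0,0,0,0,-1],[-1.4,-4,0,0,0,0,-1],[-2.1,-6,0,0,0,0,-1],[-2.1,-6,0,0,0,0,-1],[-2.1,-6,0,0,0,0,-1],[-2.1,-6,0,0,0,0,-1]]]'

```text
time_s: 17.45
eef_pos: [435.5, 236.3, 67.6]
eef_rot: [[-0.983, 0.184, 0.005], [0.184, 0.983, 0.004], [-0.004, 0.005, -1.0]]
wrist_force: [3.6, 7.8, 5.1]
gripper_width: 20.7
gripper_force: 40.1
```

```bash
python3 a.py
python3 - <<'E'
from h import *
t=eyes.camera("top");save("t7",t["img"][150:280,80:220],5)
C=np.array([561.6,268.1])
E
```

```text
[435.4708174  236.33719107  67.64901652] [3.57216954 7.77768683 5.05949541] 20.708798210605774 40.054110197816044
130.067085518594 0.8956980130820003
```

View pics/t7.png

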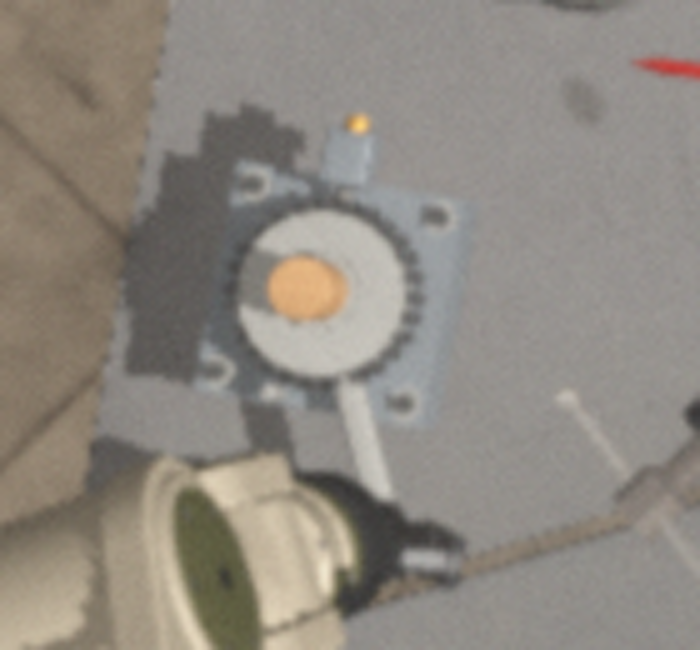

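The lever points to the fourth notch and the tangential force stepped up from 3.5 to 7.8 N, which is the click. The blank top is at (308,288). One last numerical check of the arbor, then hand in.

```bash
python3 - <<'E'
from h import *
t=eyes.camera("top");h=cv2.cvtColor(t["img"],cv2.COLOR_RGB2HSV)
m=cv2.inRange(h,(8,60,150),(28,255,255));n=np.zeros_like(m);n[195:220,128:156]=m[195:220,128:156]
M=cv2.moments(n,True);x,y,ww,hh=cv2.boundingRect(n);print(M["m00"],(x,y,ww,hh))
print(at_z(t,(M["m10"]/M["m00"],M["m01"]/M["m00"]),105,).round(1))
E
python3 a.py
```

```text
173.0 (133, 201, 17, 13)
[563.2 265.7 105. ]
[435.50453816 236.36119147  67.6811927 ] [4.55753398 5.88193497 5.01546416] 21.220060639768697 40.062489900738
130.02852557594844 0.8955823535534879
```

```bash
python3 -c "
from rig import r
print(r.hand_in())"
```

```text
the job is handed in; nothing more can be done
None
```

I set the round-blank arbor in the socket and let go of it, and the hand is holding the lever at the fourth click, at about 0.896 rad; the job is handed in, but no verdict came back.

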